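Load a vial block into its carrier and hold the carrier up by its bail

TASK

Set the aluminium block with the four vials gently into the pocket of the steel carrier, flat and square with its cut corner at the pocket's filled corner, and let go of it. Then swing the carrier's folded handle upright, lift the loaded carrier straight up by the handle's black grip about 10 cm clear of the worktop without tipping it, and finish while still holding it there, level and still, ready for a colleague to take. Keep the vials standing in their wells, and leave the flask, the bottle and the tube beside the work alone.

Things in the scene. Friction and masses are not known exactly. Their poses are not given: they have to be found in the camera images.
- carrier: Steel sheet carrier on the worktop, 74 (x) x 142 (y) mm, about 0.37 kg: a shallow tray with low flared lips, 19 mm high, and at each end (y = -62, +62 mm) an upright ear, 74 mm high, holding the pivots of a wire bail handle. Origin: centre of its underside; z up. Its x axis points away from the robot, within 0.3 rad.
- bail (a joint): Angle (rad) of the bail handle: 0 = upright over the carrier, 1.35 = folded down on the carrier's -x side, toward the robot, resting on its stop; it starts folded, leaving the pocket open from above. It swings freely, so the carrier hangs level from it. 136 mm wide; its bar is 90 mm from the pivots.
- bail_hinge (a point): Middle of the bail's pivot axis: 62 mm above the carrier's origin, the axis runs along the carrier's y. The frame is that of the carrier.
- grip_sleeve: Black plastic grip on the bail's bar: a tube 12 mm in diameter, 70 mm long, turning freely on the bar, so the fingers need not tilt as the bail swings. Origin: its middle; y along the bar, parallel to the carrier's y. Folded, it lies about 88 mm to the -x side of the carrier's middle, 82 mm above the worktop.
- block: Aluminium vial block on the worktop, 56 (x) x 100 (y) x 36 mm, about 0.4 kg; its upright corner at +x +y is cut at 45 degrees by 12 mm. Eight wells in its top, 22 mm deep; vials stand in the four at the -y end. Origin: centre of its underside, z up; x points away from the robot within 0.5 rad. Grasp across x, fingertips 14 mm or more above its underside to stay over the carrier's lips.
- pocket (a point): Centre of the carrier's pocket floor, 8 mm above the carrier's origin, same axes: the seated block's origin belongs here. The pocket is 60 (x) x 104 (y) mm; its lips rise 5 mm straight, then flare outward to 11 mm above the floor (mouth 67 x 111 mm). Its +x +y corner is filled by a 45-degree gusset 5 mm high, to suit the block's cut corner.
- vial_0: Small glass vial with a cap, 12 mm in diameter, 33 mm high, loose in a well of the block; origin at the centre of its underside, 14 mm above the block's underside; 11 mm of it stands above the block.
- vial_1: As vial_0.
- vial_2: As vial_0.
- vial_3: As vial_0.
- flask: Bystander: conical glass flask, 69 mm wide, 101 mm high, far left of the work. Origin: centre of its underside.
- bottle: Bystander: laboratory bottle with a screw cap, 44 mm wide, 80 mm high, behind the work. Origin: centre of its underside.
- centrifuge: Fixed bench centrifuge with its lid open, behind the work; nothing to do with it.
- tube: Bystander: 15 mL tube lying on the worktop near its front edge, 116 mm long, 23 mm thick. Origin: centre of its underside.
There are look-alikes about, which are no part of the job. What is shaped like the carrier but green is not meant.

How it is judged (in metres and radians):
On the way:
1. the block is seated flat and square in the carrier's pocket and let go, the carrier still standing on the worktop (horizontal distance between block and pocket below 0.005 m and z of block in the frame of pocket between -0.002 and 0.002 m and angle between the z axis of block and the z axis of carrier, either way round below 0.03 rad and angle between the y axis of block and the y axis of carrier, either way round below 0.08 rad and height (world z) of carrier below 0.006 m and contact force between the fingers and block below 0.2 N), for 0.2 s.
At the end, for the whole second after the job is handed in: Only the fingers, on the black grip of the upright bail, hold the carrier 60 mm or more above the worktop near where it stood (moved under 0.2 m), level within 0.1 rad, still (0.03 m/s, 0.25 rad/s); the block flat in the pocket (6 mm from its centre, 2 mm from its floor), vials in their wells (height (world z) of carrier above 0.06 m and angle between carrier's own z axis and vertical below 0.1 rad and linear speed of carrier below 0.03 m/s and angular speed of carrier below 0.25 rad/s and contact force between the fingers and grip_sleeve above 3 N and contact force between the fingers and block below 0.2 N and value of joint bail between -0.35 and 0.35 rad and contact force between carrier and centrifuge below 0.1 N and distance of carrier from where it was at the start of the episode below 0.2 m and contact force between carrier and flask below 0.1 N and contact force between carrier and bottle below 0.1 N and horizontal distance between block and pocket below 0.006 m and z of block in the frame of pocket below 0.002 m and angle between the z axis of block and the z axis of carrier, either way round below 0.04 rad and z of vial_0 in the frame of block between 0.008 and 0.022 m and z of vial_1 in the frame of block between 0.008 and 0.022 m and z of vial_2 in the frame of block between 0.008 and 0.022 m and z of vial_3 in the frame of block between 0.008 and 0.022 m); the arm keeps its last pose, push and grip.
It fails at once if the loaded carrier is tipped by more than 0.35 rad (angle between carrier's own z axis and vertical above 0.35 rad).
It fails at once if the block is tipped by more than 0.5 rad (angle between block's own z axis and vertical above 0.5 rad).
It fails at once if the block is dropped or slammed into the pocket (faster than 0.4 m/s there) (linear speed of block above 0.4 m/s and horizontal distance between block and pocket below 0.03 m and z of block in the frame of pocket below 0.05 m and height (world z) of carrier below 0.01 m).
It fails at once if a vial leaves its well (z of any of vial_0, vial_1, vial_2, vial_3 in the frame of block above 0.03 m).
It fails at once if a bystander is moved by more than 20 mm (distance of any of flask, bottle, tube from where it was at the start of the episode above 0.02 m).
It also fails if it takes over 66 s, if anything falls off the work surface, if the arm or the gripper's body presses on something with over 40 N, if the wrist force passes 120 N, or if a joint passes its speed limit or range.

ROBOT

A 6-joint arm with a two-finger parallel gripper is mounted at the origin on a cart in front of the work surface, level with it; the furniture and walls round the work are solid. World frame = base frame: x ahead of the robot, y to its left, z up, the work surface at z = 0. Lengths are in mm, angles in rad, forces in N, time in s.
With the tool pointing down it reaches from about 350 to 975 mm from the base axis. Payload 7.1 kg.
Tool frame: the origin (TCP) lies midway between the tips of the shut fingers; the grasp point (between the pads) lies 19 mm behind it (ctrl.grip_point_offset is the distance from the TCP to the grasp point, in mm); z points along the fingers, y is the line along which they close (so a half turn about z gives the same grasp; the last joint's range is limited). The gripper opens to 88 mm and grips with 3 to 60 N. Pads are 20 mm wide; open, the fingers measure 115 mm over their backs; the gripper's body (75 mm by 178 mm) begins 61 mm behind the grasp point.
Start: joints at [-1.171, 0.423, 1.63, -0, 1.089, -0.019], TCP at [254.18, -570.962, 222.675] pointing down, gripper open.
Joint ranges: [-3, 3], [-0.9, 2.11], [0.09, 2.58], [-1.31, 4.45], [0.11, 2.69], [-2.54, 2.54]. Speed limits (rad/s): [2.39, 2.39, 3.01, 3.14, 3.14, 3.14].

INTERFACE

Orientations are given as a rotation vector (axis times angle).
In Python, from workcell import get_obs, optics, close_job, spotter, ctrl gives the robot as it stands. The module is installed in compiled form; this text tells all that it offers.
- The arm moves only by the tool move_arm, never from a script. Its argument "rows" is a list of rows, each a list of 5 numbers: the shift along the tool's x, y, z in cm, then the turn about the tool's z in degrees, then the opening in per cent of the stroke, from 0 (shut) to 100 (fully open). A call has 1 to 10 rows; each row shifts and turns the commanded pose from where the row before left it, along the tool's axes as they then stand; what a row does not reach is not made up. A row lasts 1/8 s, in which the tool goes at most 62.5 mm and 10.7 degrees, less where a joint would pass 70% of its speed; a pose out of reach is approached as far as the arm can. A call with a gripper value outside its range is refused whole. The fingers move at their own pace and stop on an object; the grip force is fixed at half the most. Time passes only in rows, so rows that do not move let the fingers close. It gives the time, the measured TCP pose, the force, the opening and the grip force at its end, in the units of the state.
- get_obs(): the state, without advancing time (a new reading comes with each control period).
- optics.get_image(name): name is "scene" or "top"; returns the picture (420x560x3 uint8, blue, green, red); there is no depth.
- optics.calibration(name): a dict with "camera_matrix" (3x3 intrinsics, pixels), "distortion" ([k1, k2, p1, p2, k3] as OpenCV has them; the pictures are not rectified), "xyz" and "orientation" of the camera in the world. Camera axes: x right, y down, z forward; pixel columns grow to the right and rows downward; lengths in mm; the calibration is good to about 2 mm. A picture is of the moment at which its call begins. calibration takes no time and is no camera call.
- close_job(): hands the job in; it is judged then, once.
Trained networks look in the newest picture that a camera, given by its name, has taken for a name from the list of things; names that differ only in an ending like _2 or _b are one class to them, and where a whole thing is asked for, a point or a joint stands for the part that bears it (a point fixed in the world has none). Each returns a list of dicts, best first, with "conf" (0 to 1); they miss things now and then, are a little off and sometimes report something else, mostly with a low value. They report only what shows in the picture. A call takes as long as a camera call. They do not tell look-alikes from the thing itself.
- spotter.find_in(camera, label): "point" ([column, row] in pixels, amid what is visible of it).
- spotter.regions_of(camera, label): "region" (420x560 bool, what is visible of it) and "point" ([column, row] in pixels, amid what is visible of it).
The state is a dict: "t": time; "qpos": joint angles; "qvel": joint speeds; "joint_torque": joint torques, N m; "ee_pos": TCP position; "orientation": TCP orientation; "ft_force": force on the tool from outside, world axes, zero at the start; "moment": the same for the moment, N m; "width": finger opening in mm; "grasp_force": force on a finger pad.
Only numpy, scipy, OpenCV 4.12 (cv2) and the standard library are available. Lean on these libraries where they do the work, as an engineer would, in place of code of your own. Each camera call takes 0.05 s, during which the arm holds its last target. There are 200 camera calls.

## Working session

There is one attempt and no reset: what is moved stays moved. The work goes in short steps, Python scripts to look and compute and a tool call to move; the robot and the scene stay as the last step left them, time stands still between calls to the robot, and variables do not carry over. Pictures are saved under pics/ and viewed, at most 10 in all, crops included, and the job is handed in when it is done.

Besides the shell and the picture viewer there is one more tool, called after "Emit:" as name(argument=value, ...), one argument or row to a line, values as JSON. move_arm: Moves the arm, as the interface text tells. Its arguments: {"type":"object","properties":{"rows":{"type":"array","items":{"type":"array","items":{"type":"number"}}}},"required":["rows"]}

```bash
mkdir -p pics
python3 - <<'E'
from workcell import *
import cv2,numpy as np
for c in("scene","top"):
    im=optics.get_image(c); cv2.imwrite(f"pics/{c}0.png",im); k=optics.calibration(c)
    print(c,{a:np.round(b,4).tolist() for a,b in k.items()})
    for l in("carrier","block","grip_sleeve","vial_0","flask","bottle","tube"):
        print(l,[(np.round(d["point"]).tolist(),round(d["conf"],2)) for d in spotter.find_in(c,l)])
o=get_obs();print(o)
E
```

```text
scene {'camera_matrix': [[428.2728, 0.0, 278.0892], [0.0, 428.2728, 204.6994], [0.0, 0.0, 1.0]], 'distortion': [0.0385, 0.0, 0.0, 0.0, 0.0], 'xyz': [208.1322, 739.9398, 730.0318], 'orientation': [-0.7277, 2.5867, -1.1178]}
carrier [([316.0, 324.0], 0.82), ([384.0, 206.0], 0.68), ([265.0, 252.0], 0.55)]
block [([321.0, 202.0], 0.77)]
grip_sleeve [([323.0, 280.0], 0.81), ([285.0, 251.0], 0.51), ([394.0, 164.0], 0.46)]
vial_0 []
flask [([161.0, 286.0], 0.87)]
bottle [([278.0, 155.0], 0.94), ([322.0, 198.0], 0.74)]
tube [([378.0, 270.0], 0.92)]
top {'camera_matrix': [[389.6469, 0.0, 279.0568], [0.0, 389.6469, 211.6688], [0.0, 0.0, 1.0]], 'distortion': [-0.0173, 0.0, 0.0, 0.0, 0.0], 'xyz': [524.5237, 173.52, 949.3359], 'orientation': [-2.1863, 2.1865, -0.0385]}
carrier [([212.0, 291.0], 0.9), ([254.0, 209.0], 0.81)]
block [([348.0, 227.0], 0.86)]
grip_sleeve [([202.0, 302.0], 0.8), ([386.0, 298.0], 0.8), ([245.0, 246.0], 0.7)]
vial_0 []
flask [([180.0, 167.0], 0.6)]
bottle [([376.0, 153.0], 0.55)]
tube [([293.0, 307.0], 0.82), ([253.0, 209.0], 0.56)]
{'t': 0.8, 'qpos': array([-1.17100468e+00,  4.23069177e-01,  1.62988998e+00, -8.39654236e-06,
        1.08860673e+00, -1.90316097e-02]), 'qvel': array([-0.00072361, -0.00025276, -0.00058507,  0.00104379,  0.00010711,
       -0.0005131 ]), 'joint_torque': array([ 2.28736681e-03, -5.44508064e+01, -2.74030977e+01,  6.45421143e-02,
        1.68285758e-02, -1.09130838e-05]), 'ee_pos': array([ 254.17820091, -570.96982777,  222.69826813]), 'orientation': array([ 3.07293117e+00,  6.53088389e-01, -3.51723446e-06]), 'ft_force': array([ 0.7763746 , -0.94405345, -0.56295389]), 'moment': array([-0.07166545, -0.00756954, -0.03598971]), 'grasp_force': 0.0, 'width': 88.05147056962386}
```

View pics/scene0.png

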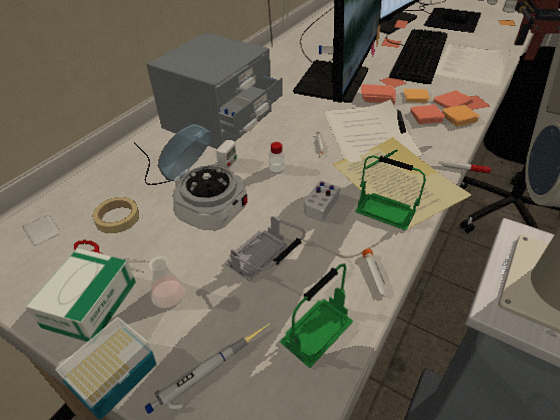

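View pics/top0.png

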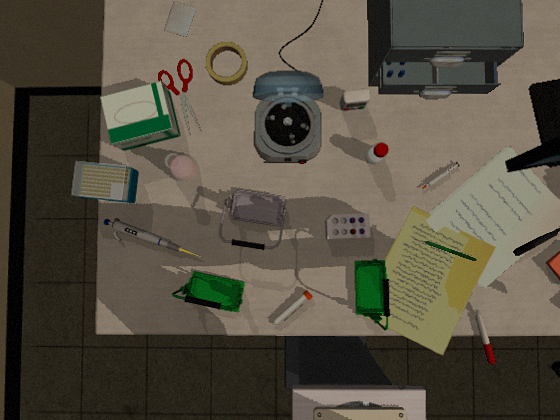

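Both pictures show the steel carrier at top (254,209) / scene (262,250). The block is at top (348,227) / scene (321,200), and the green look-alikes are elsewhere. I'll zoom in next.

Run:
```python
from workcell import *
import cv2,numpy as np
t=cv2.imread("pics/top0.png");s=cv2.imread("pics/scene0.png")
a=cv2.resize(t[175:255,210:380],None,fx=4.7,fy=4.7,interpolation=cv2.INTER_CUBIC)
b=cv2.resize(s[170:280,220:350],None,fx=2,fy=2,interpolation=cv2.INTER_CUBIC)
cv2.imwrite("pics/crop_t.png",a)
cv2.imwrite("pics/crop_s.png",cv2.resize(s[170:280,220:350],None,fx=5.4,fy=5.4,interpolation=cv2.INTER_CUBIC))
np.savez("pics/m.npz",**{f"{c}_{l}_{i}":d["region"] for c in("top","scene") for l in("block","carrier","grip_sleeve") for i,d in enumerate(spotter.regions_of(c,l))})
for k,v in np.load("pics/m.npz").items():
    y,x=np.nonzero(v);print(k,v.sum(),x.min(),x.max(),y.min(),y.max())
```

```text
top_block_0 1014 326 370 213 238
top_carrier_0 1888 172 244 271 311
top_carrier_1 2107 220 285 189 248
top_carrier_2 1998 354 389 259 329
top_grip_sleeve_0 226 382 390 279 316
top_grip_sleeve_1 148 233 264 240 248
scene_block_0 944 304 340 181 221
scene_carrier_0 1792 356 424 155 229
scene_carrier_1 2261 225 305 216 280
scene_carrier_2 3332 281 352 263 366
scene_grip_sleeve_0 336 305 337 267 299
scene_grip_sleeve_1 192 379 411 156 169
scene_grip_sleeve_2 200 274 301 238 263
```

View pics/crop_t.png

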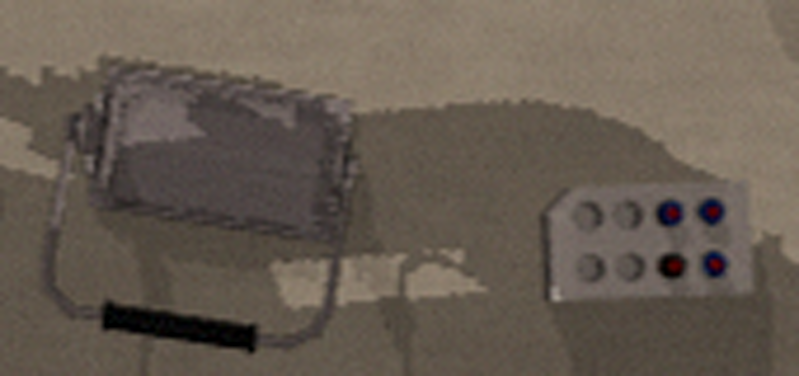

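View pics/crop_s.png

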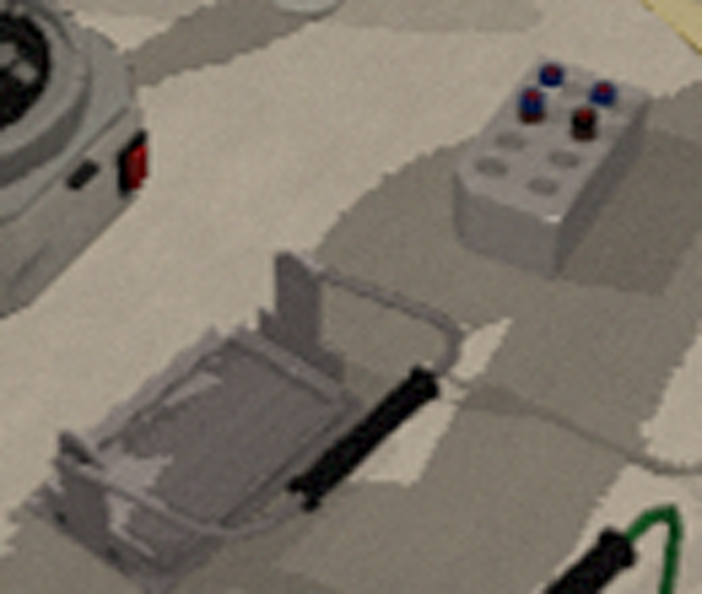

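```bash
cat > h.py <<'E'
import cv2,numpy as np
from workcell import optics
from scipy.optimize import minimize
from scipy.spatial.transform import Rotation as R
C={c:optics.calibration(c) for c in("top","scene")}
def proj(c,P):
    k=C[c];Rm=R.from_rotvec(k["orientation"]).as_matrix().T
    return cv2.projectPoints(np.float64(P).reshape(-1,1,3),cv2.Rodrigues(Rm)[0],-Rm@np.array(k["xyz"]),np.array(k["camera_matrix"]),np.array(k["distortion"]))[0][:,0]
def ray(c,uv,z):
    k=C[c];n=cv2.undistortPoints(np.float64([[uv]]),np.array(k["camera_matrix"]),np.array(k["distortion"]))[0,0]
    d=R.from_rotvec(k["orientation"]).apply([*n,1]);o=np.array(k["xyz"]);return o+d*(z-o[2])/d[2]
def place(P,p):
    P=np.float64(P);q=P.copy();c,s=np.cos(p[2]),np.sin(p[2])
    q[:,0]=c*P[:,0]-s*P[:,1]+p[0];q[:,1]=s*P[:,0]+c*P[:,1]+p[1];return q
S=4
def render(c,parts,p):
    m=np.zeros((420*S,560*S),np.uint8)
    for P in parts:
        h=cv2.convexHull(((proj(c,place(P,p))+.5)*S).astype(np.float32))
        cv2.fillConvexPoly(m,np.round(h*16).astype(np.int32),1,shift=4)
    return cv2.resize(m.astype(np.float32),(560,420),interpolation=cv2.INTER_AREA)
def fit(masks,parts,p0):
    def f(v):
        p=[v[0],v[1],v[2]/100];e=0
        for c,m in masks.items():
            r=render(c,parts,p);e+=1-np.minimum(r,m).sum()/np.maximum(r,m).sum()
        return e
    v0=np.array([p0[0],p0[1],p0[2]*100])
    r=minimize(f,v0,method="Nelder-Mead",options=dict(initial_simplex=np.vstack([v0]+[v0+d for d in np.diag([8,8,8])]),xatol=.05,fatol=1e-4))
    return np.r_[r.x[:2],r.x[2]/100],r.fun
prism=lambda xy,z0,z1:[[x,y,z] for x,y in xy for z in(z0,z1)]
BXY=[(-28,-50),(28,-50),(28,38),(16,50),(-28,50)]
a=np.linspace(0,6.28,13)
BLOCK=[prism(BXY,0,36)]+[prism([(X+6*np.cos(t),Y+6*np.sin(t)) for t in a],36,47) for X in(-12.5,12.5) for Y in(-37.5,-16)]
SLEEVE=[[[-88+6*np.cos(t),y,82+6*np.sin(t)] for t in a for y in(-35,35)]]
E
python3 - <<'E'
from h import *
m=np.load("pics/m.npz")
for name,parts,mk,z in(("block",BLOCK,{"top":m["top_block_0"],"scene":m["scene_block_0"]},20),("sleeve",SLEEVE,{"top":m["top_grip_sleeve_1"],"scene":m["scene_grip_sleeve_2"]},82)):
    if name=="block":p0=[*ray("top",(348,227),20)[:2],0]
    else:
        q=ray("top",(249,244.5),82);p0=[q[0]+88,q[1],-.13]
    print(name,p0)
    for cs in(("top",),("scene",),("top","scene")): print(cs,[np.round(x,3) for x in fit({c:mk[c] for c in cs},parts,p0)])
T=np.array([ray("top",uv,19) for uv in((234.5,189.5),(284.9,196.3),(280.2,225.6),(230.6,218.6))])
print(T.round(1),T.mean(0))
E
```

```text
block [np.float64(536.7858020560083), np.float64(25.630159270210527), 0]
('top',) [array([5.39643e+02, 2.77590e+01, 3.40000e-02]), np.float64(0.083)]
('scene',) [array([5.37821e+02, 2.80670e+01, 3.50000e-02]), np.float64(0.127)]
('top', 'scene') [array([5.3923e+02, 2.7971e+01, 3.2000e-02]), np.float64(0.226)]
sleeve [np.float64(585.0763876616929), np.float64(255.33279779383716), -0.13]
('top',) [array([ 5.85670e+02,  2.44346e+02, -1.40000e-01]), np.float64(0.191)]
('scene',) [array([ 5.82517e+02,  2.42907e+02, -1.52000e-01]), np.float64(0.11)]
('top', 'scene') [array([ 5.83621e+02,  2.43027e+02, -1.53000e-01]), np.float64(0.468)]
[[626.9 296.8  19. ]
 [610.3 175.6  19. ]
 [540.1 186.9  19. ]
 [556.9 305.7  19. ]] [583.54357228 241.24240344  19.        ]
```

Emit:
move_arm(
  rows=[
    [0,0,0,-9.7,100],
    [0,0,0,-9.7,100],
    [0,0,0,-9.7,100],
    [0,0,0,-9.7,100],
    [0,0,0,-9.7,100],
    [0,0,0,-9.7,100],
    [0,0,0,-9.7,100],
    [4,2,0,0,100],
    [4,2,0,0,100],
    [4,2,0,0,100],
  ],
)

```text
t: 2.35
ee_pos: [310.5, -447.9, 222.7]
orientation: [2.185, 2.257, 0.0]
ft_force: [0.5, 0.0, -0.1]
width: 87.8
grasp_force: 0.0
```

Emit:
move_arm(
  rows=[
    [4,2,0,0,100],
    [4,2,0,0,100],
    [4,2,0,0,100],
    [4,2,0,0,100],
    [4,2,0,0,100],
    [4,2,0,0,100],
    [4,2,0,0,100],
    [4,2,0,0,100],
    [4,2,0,0,100],
    [0,0,0,0,100],
  ],
)

```text
t: 3.6
ee_pos: [479.2, -81.2, 222.9]
orientation: [2.18, 2.262, 0.001]
ft_force: [0.5, -0.6, 0.5]
width: 87.7
grasp_force: 0.0
```

```bash
cat >> h.py <<'E'
def togo(p,yaw,z):
    "cm in tool axes / deg to bring the TCP to p (mm), tool y along yaw"
    from workcell import get_obs
    o=get_obs();M=R.from_rotvec(o["orientation"])
    d=M.inv().apply(np.r_[p[:2],z]-o["ee_pos"])/10
    y=M.apply([0,1,0]);dy=(np.degrees(yaw-np.arctan2(y[1],y[0]))+90)%180-90
    print("t",o["t"],"pos",o["ee_pos"].round(1),"togo",d.round(2),"turn",round(-dy,2),"w",round(o["width"],1),"gf",round(o["grasp_force"],1),"F",o["ft_force"].round(1),"tilt",M.apply([0,0,1]).round(4))
E
python3 -c "
from h import *
togo((539.2,28),.033,20)"
```

```text
t 3.6 pos [479.2 -81.2 222.9] togo [10.69  6.38 20.29] turn 0.22 w 87.7 gf 0.0 F [ 0.5 -0.6  0.5] tilt [ 7.e-04  2.e-04 -1.e+00]
```

Emit:
move_arm(
  rows=[
    [3.6,2.1,0,0.2,100],
    [3.6,2.1,0,0,100],
    [3.5,2.1,0,0,100],
    [0,0,4,0,100],
    [0,0,4,0,100],
    [0,0,4,0,100],
    [0,0,3,0,100],
    [0,0,0,0,100],
  ],
)

```text
t: 4.6
ee_pos: [536.0, 24.7, 70.8]
orientation: [-2.187, -2.251, 0.006]
ft_force: [-0.1, -0.6, 0.3]
width: 88.1
grasp_force: 0.0
```

```bash
python3 -c "
from h import *
cv2.imwrite('pics/s1.png',optics.get_image('scene')[150:260,240:400].repeat(4,0).repeat(4,1))
togo((539.2,28),.033,18)"
```

```text
t 4.65 pos [537.3  24.8  72.3] togo [0.31 0.21 5.43] turn -0.23 w 87.6 gf 0.0 F [-0.3  0.  -0.1] tilt [-2.e-03 -2.e-04 -1.e+00]
```

View pics/s1.png

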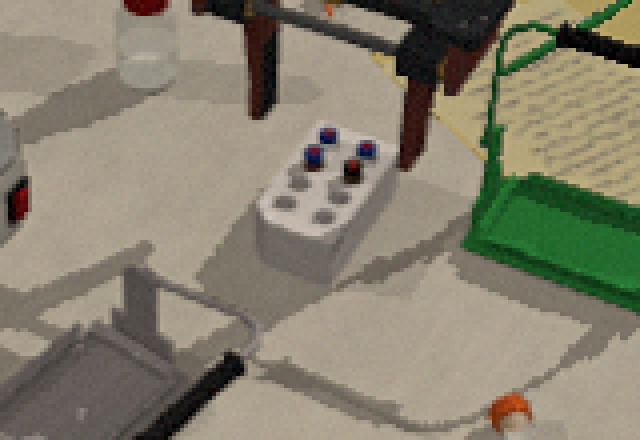

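The fingers straddle the block evenly in x (tips at crop (262,115) and (412,168), block between and below), so I'll go down and grip.

Emit:
move_arm(
  rows=[
    [0.3,0.2,1.8,-0.2,100],
    [0,0,1.8,0,100],
    [0,0,1.8,0,100],
    [0,0,0,0,100],
    [0,0,0,0,60],
    [0,0,0,0,40],
    [0,0,0,0,40],
    [0,0,0,0,40],
    [0,0,0,0,40],
    [0,0,0,0,40],
  ],
)

```text
t: 5.9
ee_pos: [539.4, 28.7, 19.0]
orientation: [-2.184, -2.258, 0.001]
ft_force: [-2.3, -0.4, 5.0]
width: 55.6
grasp_force: 30.0
```

```bash
python3 -c "
from h import *
togo((583.7,242.5),-.142,160)"
```

```text
t 5.9 pos [539.4  28.7  19. ] togo [ 21.23   5.13 -14.1 ] turn 10.03 w 55.6 gf 30.0 F [-2.3 -0.4  5. ] tilt [-7.e-04 -0.e+00 -1.e+00]
```

Emit:
move_arm(
  rows=[
    [0,0,-0.6,0,40],
    [0,0,-1.5,0,40],
    [0,0,-2.5,0,40],
    [0,0,-3,0,40],
    [0,0,-3,0,40],
    [0,0,-1.5,0,40],
    [1.5,0.4,0,0,40],
    [3,0.7,0,0,40],
    [3.5,0.8,0,0,40],
    [3.5,0.8,0,0,40],
  ],
)

```text
t: 7.15
ee_pos: [562.3, 146.2, 138.2]
orientation: [-2.184, -2.257, 0.003]
ft_force: [1.0, -0.7, -3.4]
width: 55.4
grasp_force: 30.0
```

Emit:
move_arm(
  rows=[
    [3.5,0.8,0,0,40],
    [3.3,0.8,0,0,40],
    [2,0.5,0,0,40],
    [0.9,0.3,0,0,40],
    [0,0,0,2.5,40],
    [0,0,0,5,40],
    [0,0,0,2.5,40],
    [0,0,0,0,40],
    [0,0,0,0,40],
  ],
)

```text
t: 8.28
ee_pos: [583.6, 241.7, 139.5]
orientation: [-2.372, -2.059, 0.001]
ft_force: [0.1, 0.5, -5.7]
width: 55.9
grasp_force: 30.0
```

Run:
```python
from h import *
ims=[]
for c in("top","scene"):
    im=optics.get_image(c);cv2.imwrite(f"pics/{c}2.png",im)
    for d in spotter.regions_of(c,"block"):
        print(c,d["conf"],np.round(d["point"]),d["region"].sum())
s=cv2.imread("pics/scene2.png")[130:290,190:340];t=cv2.imread("pics/top2.png")[130:270,190:310]
cv2.imwrite("pics/c2.png",np.hstack([cv2.resize(s,(450,480)),cv2.resize(t,(350,480))[:, :350]]))
togo((583.7,242.5),-.142,27)
```

```text
Traceback (most recent call last):
NameError: name 'spotter' is not defined
```

Run:
```python
from h import *
from workcell import spotter
s=optics.get_image("scene")
r=[d for d in spotter.regions_of("scene","block")]
for d in r: print(d["conf"],np.round(d["point"]),d["region"].sum())
p=(583.6,241.7,-.142)
def draw(im,c,P,q,x0,y0,f,col):
    u=(proj(c,place(P,q))+.5-[x0,y0])*f
    cv2.polylines(im,[np.round(u).astype(int).reshape(-1,1,2)],True,col,1,cv2.LINE_AA)
crop=lambda im,x0,y0,w,h,f:cv2.resize(im[y0:y0+h,x0:x0+w],None,fx=f,fy=f,interpolation=cv2.INTER_CUBIC)
A=crop(s,220,130,100,150,4)
for z in(0,36): draw(A,"scene",[(x,y,z+120.5) for x,y in BXY],p,220,130,4,(0,255,255))
q=(583.7,242.5,-.142)
rect=lambda X,Y,z:[(X,-Y,z),(X,Y,z),(-X,Y,z),(-X,-Y,z)]
B=crop(cv2.imread("pics/scene0.png"),222,205,95,80,4);T=crop(cv2.imread("pics/top0.png"),215,180,80,75,4)
for im,c,x0,y0 in((B,"scene",222,205),(T,"top",215,180)):
    draw(im,c,rect(30,52,8),q,x0,y0,4,(0,255,255));draw(im,c,rect(37,62,19),q,x0,y0,4,(0,0,255));draw(im,c,rect(6,35,82)and[(-88,-35,82),(-88,35,82)],q,x0,y0,4,(0,255,0))
    for e in(-62,62): draw(im,c,[(0,e,0),(0,e,74)],q,x0,y0,4,(255,255,0))
H=np.zeros((600,780,3),np.uint8);H[:600,:400]=A;H[:300,400:780]=B[:300,:380];H[300:,400:720]=T[:300]
cv2.imwrite("pics/c2.png",H)
togo((583.7,242.5),-.142,27)
```

```text
0.9 [250. 213.] 1115
0.25 [253. 197.] 35
t 8.425 pos [583.7 242.1 139.6] togo [ 5.000e-02 -1.000e-02  1.126e+01] turn 0.04 w 56.1 gf 30.0 F [ 0.2 -0.9 -2.8] tilt [-1.e-04 -1.e-04 -1.e+00]
```

View pics/c2.png

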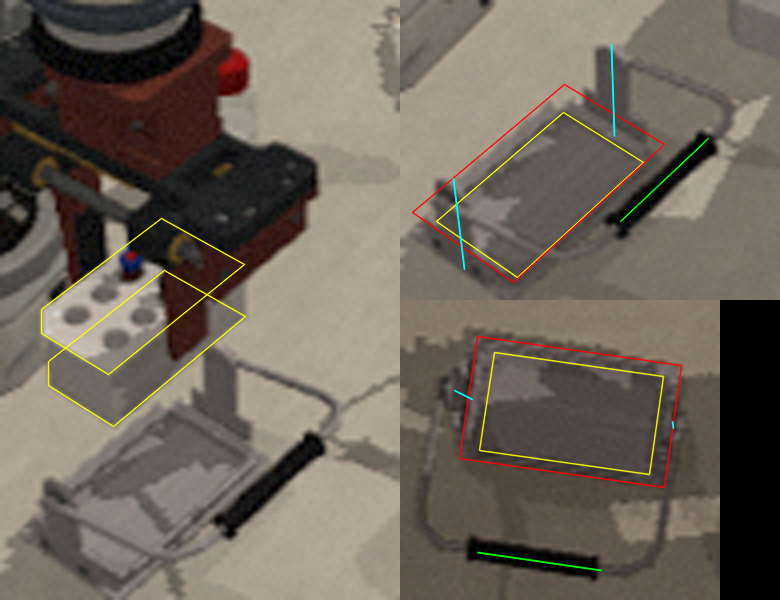

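The held block matches its overlay at crop (50–245, 220–425). The carrier outline fits within about 2 mm. I'll refine it once with a whole-carrier fit.

Run:
```python
from h import *
m=np.load("pics/m.npz")
box=lambda x0,x1,y0,y1,z0,z1:prism([(x0,y0),(x1,y0),(x1,y1),(x0,y1)],z0,z1)
for hw,hl in((35,61),(37,61),(37,63)):
  P=[box(-33,33,-hl,hl,0,1)+box(-hw,hw,-hl,hl,18,19)]+[box(-9,9,e-2,e+2,0,74) for e in(-62,62)]+SLEEVE
  for sg in(-1,1):
    P+=[[[0,sg*66,62],[0,sg*70,62],[-70,sg*66,78],[-70,sg*70,78]],[[-70,sg*66,78],[-70,sg*70,78],[-86,sg*50,82],[-90,sg*50,82]],[[-86,sg*50,82],[-90,sg*50,82],[-86,sg*35,82],[-90,sg*35,82]]]
  for cs in(("top",),("scene",)):
    print(hw,hl,cs,[np.round(x,3) for x in fit({c:m[c+"_carrier_1"] for c in cs},P,[583.7,242.5,-.14])])
```

```text
35 61 ('top',) [array([ 5.84865e+02,  2.44532e+02, -1.48000e-01]), np.float64(0.126)]
35 61 ('scene',) [array([ 5.82157e+02,  2.44029e+02, -1.57000e-01]), np.float64(0.115)]
37 61 ('top',) [array([ 5.84904e+02,  2.44782e+02, -1.44000e-01]), np.float64(0.118)]
37 61 ('scene',) [array([ 5.81368e+02,  2.44051e+02, -1.69000e-01]), np.float64(0.114)]
37 63 ('top',) [array([ 5.84911e+02,  2.44230e+02, -1.51000e-01]), np.float64(0.108)]
37 63 ('scene',) [array([ 5.81365e+02,  2.42985e+02, -1.72000e-01]), np.float64(0.112)]
```

Emit:
move_arm(
  rows=[
    [0.2,0,0,0.5,40],
    [0,0,1,0,40],
    [0,0,2.5,0,40],
    [0,0,2.5,0,40],
    [0,0,2,0,40],
    [0,0,1,0,40],
    [0,0,0.5,0,40],
    [0,0,0,0,40],
    [0,0,0,0,40],
  ],
)

```text
t: 9.55
ee_pos: [584.6, 244.4, 45.4]
orientation: [2.381, 2.048, 0.002]
ft_force: [0.2, -0.3, -4.8]
width: 55.8
grasp_force: 30.0
```

Run:
```python
from h import *
s=optics.get_image("scene")
t=optics.get_image("top")
A=cv2.resize(s[205:285,215:310],None,fx=6,fy=6,interpolation=cv2.INTER_CUBIC)
cv2.imwrite("pics/c3.png",A)
togo((584.3,244.3),-.15,27)
```

```text
t 9.65 pos [584.5 244.4  45.4] togo [-0.01 -0.02  1.84] turn -0.01 w 55.8 gf 30.0 F [-0.1 -0.1 -4.7] tilt [ 1.2e-03  5.0e-04 -1.0e+00]
```

View pics/c3.png

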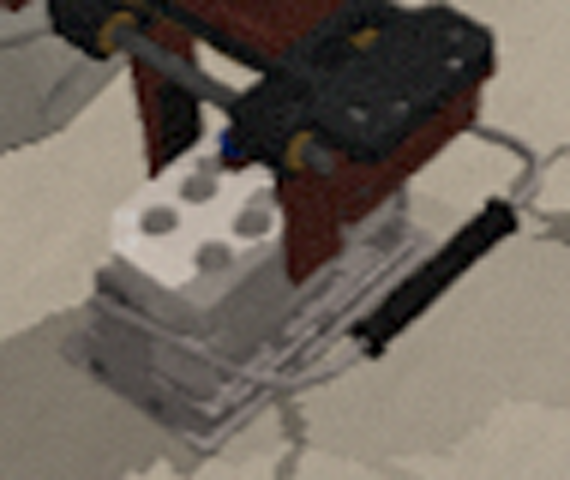

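The block hovers square over the pocket (block bottom near crop (210,400), cut corner at (115,235) on the +x +y side). I'll lower it slowly.

Emit:
move_arm(
  rows=[
    [0,0,0.3,0,40],
    [0,0,0.3,0,40],
    [0,0,0.3,0,40],
    [0,0,0.2,0,40],
    [0,0,0.2,0,40],
    [0,0,0,0,40],
  ],
)

```text
t: 10.4
ee_pos: [583.9, 244.2, 31.5]
orientation: [-2.382, -2.048, 0.001]
ft_force: [0.2, 0.4, -3.8]
width: 55.8
grasp_force: 30.0
```

Emit:
move_arm(
  rows=[
    [0,0,0.15,0,40],
    [0,0,0.15,0,40],
    [0,0,0.1,0,40],
    [0,0,0,0,40],
  ],
)

```text
t: 10.9
ee_pos: [584.0, 244.2, 27.6]
orientation: [-2.382, -2.049, 0.0]
ft_force: [-0.5, 0.1, -3.3]
width: 56.1
grasp_force: 30.0
```

Emit:
move_arm(
  rows=[
    [0,0,0.1,0,40],
    [0,0,0,0,40],
  ],
)

```text
t: 11.15
ee_pos: [584.1, 244.3, 27.1]
orientation: [2.382, 2.048, 0.0]
ft_force: [-0.1, -0.0, 0.4]
width: 55.8
grasp_force: 30.0
```

Emit:
move_arm(
  rows=[
    [0,0,0,0,70],
    [0,0,0,0,85],
    [0,0,0,0,100],
    [0,0,0,0,100],
    [0,0,0,0,100],
    [0,0,-1,0,100],
    [0,0,-2.5,0,100],
    [0,0,-4,0,100],
    [0,0,-4,0,100],
    [0,0,0,0,100],
  ],
)

```text
t: 12.4
ee_pos: [586.3, 245.2, 145.9]
orientation: [2.38, 2.047, 0.011]
ft_force: [1.1, 0.3, 1.0]
width: 88.0
grasp_force: 0.0
```

Run:
```python
from h import *
from workcell import spotter
s=optics.get_image("scene")
q=(584,243.6,-.15)
A=cv2.resize(s[205:285,215:310],None,fx=6,fy=6,interpolation=cv2.INTER_CUBIC)
cv2.imwrite("pics/c4.png",A)
g=sorted(spotter.regions_of("scene","grip_sleeve"),key=lambda d:np.hypot(*(np.array(d["point"])-[288,250])))[0]
print(np.round(g["point"]),fit({"scene":g["region"]},SLEEVE,q))
gr=place([[-88,0,0]],q)[0];print(gr)
togo(gr,-.15,63)
```

```text
[287. 252.] (array([ 5.83076137e+02,  2.44331692e+02, -1.31142360e-01]), np.float64(0.1983470916748047))
[496.98814514 256.75055566   0.        ]
t 12.5 pos [584.  244.2 142.2] togo [-0.06 -8.79  7.91] turn -0.01 w 87.5 gf 0.0 F [-0.4  1.   0.2] tilt [ 8.e-04  3.e-04 -1.e+00]
```

View pics/c4.png

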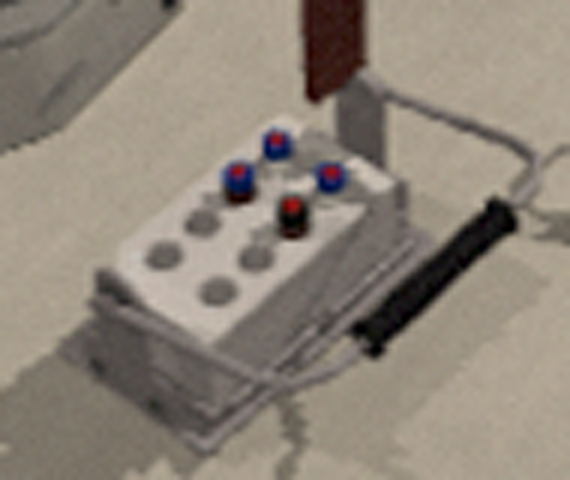

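The block is seated level in the pocket, with all four vials standing (crop (235–330, 145–215)), and the bail is still folded. Next is the grip sleeve.

Emit:
move_arm(
  rows=[
    [0,-2,0,0,60],
    [0,-3,0,0,50],
    [0,-2.8,0,0,50],
    [0,-1,0,0,50],
    [0,0,2,0,50],
    [0,0,3,0,50],
    [0,0,2,0,50],
    [0,0,0.9,0,50],
    [0,0,0,0,50],
    [0,0,0,0,50],
  ],
)

```text
t: 13.75
ee_pos: [497.6, 257.6, 63.2]
orientation: [2.382, 2.048, 0.002]
ft_force: [0.2, 0.4, 0.7]
width: 44.1
grasp_force: 0.0
```

Run:
```python
from h import *
s=optics.get_image("scene")
cv2.imwrite("pics/c5.png",cv2.resize(s[195:285,215:335],None,fx=6,fy=6,interpolation=cv2.INTER_CUBIC))
togo((497,256.75),-.15,63)
```

```text
t 13.8 pos [497.6 257.6  63.4] togo [-0.1  -0.05  0.04] turn -0.01 w 43.9 gf 0.0 F [-0.9 -0.5 -0.1] tilt [ 1.2e-03  6.0e-04 -1.0e+00]
```

View pics/c5.png

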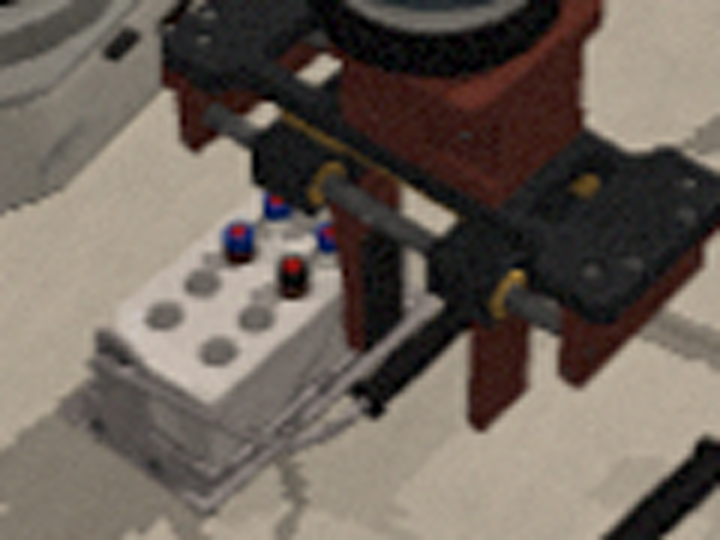

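The sleeve lies between the fingers (inner finger at (365,300), outer at (495,360)), so I'll close.

Emit:
move_arm(
  rows=[
    [0,0,0,0,30],
    [0,0,0,0,15],
    [0,0,0,0,5],
    [0,0,0,0,5],
    [0,0,0,0,5],
    [0,0,0,0,5],
  ],
)

```text
t: 14.55
ee_pos: [496.8, 257.4, 62.7]
orientation: [-2.382, -2.048, 0.0]
ft_force: [-1.7, 0.2, 2.3]
width: 11.0
grasp_force: 30.0
```

Run:
```python
from h import *
togo((584,243.6),-.15,133)
a=np.linspace(1.35,0,15);y=-90*np.sin(a);z=62+90*np.cos(a)
print(np.c_[np.diff(y),-np.diff(z)].round(1).tolist(),y[-1]-y[0])
```

```text
t 14.55 pos [496.8 257.4  62.7] togo [-0.06  8.83 -7.03] turn -0.01 w 11.0 gf 30.0 F [-1.7  0.2  2.3] tilt [-3.e-04 -0.e+00 -1.e+00]
[[2.3, -8.4], [3.1, -8.1], [3.9, -7.8], [4.6, -7.4], [5.3, -6.9], [5.9, -6.3], [6.5, -5.7], [7.0, -5.1], [7.5, -4.4], [7.9, -3.6], [8.2, -2.9], [8.4, -2.1], [8.6, -1.3], [8.7, -0.4]] 87.81510220439932
```

Emit:
move_arm(
  rows=[
    [0,0.1,-0.4,0,5],
    [0,0.13,-0.44,0,5],
    [0,0.31,-0.81,0,5],
    [0,0.39,-0.78,0,5],
    [0,0.46,-0.74,0,5],
    [0,0.53,-0.69,0,5],
    [0,0.59,-0.63,0,5],
    [0,0.65,-0.57,0,5],
  ],
)

```text
t: 15.55
ee_pos: [528.6, 252.6, 113.8]
orientation: [-2.382, -2.048, 0.0]
ft_force: [-2.5, 0.4, 0.2]
width: 11.1
grasp_force: 30.0
```

Emit:
move_arm(
  rows=[
    [0,0.7,-0.51,0,5],
    [0,0.75,-0.44,0,5],
    [0,0.79,-0.36,0,5],
    [0,0.82,-0.29,0,5],
    [0,0.84,-0.21,0,5],
    [0,0.86,-0.13,0,5],
    [0,0.87,-0.04,0,5],
    [0,0,0,0,5],
    [0,0,0,0,5],
  ],
)

```text
t: 16.68
ee_pos: [584.0, 244.2, 133.1]
orientation: [2.382, 2.048, 0.0]
ft_force: [0.3, -1.0, 3.9]
width: 11.0
grasp_force: 30.0
```

Run:
```python
from h import *
s=optics.get_image("scene")
cv2.imwrite("pics/c6.png",cv2.resize(s[170:290,210:330],None,fx=4.5,fy=4.5,interpolation=cv2.INTER_CUBIC))
togo((584,243.6),-.15,133)
```

```text
t 16.725 pos [583.9 244.3 133.1] togo [-0.06  0.02  0.01] turn -0.01 w 11.2 gf 30.0 F [-0.1  0.2  2.9] tilt [ 2.e-04  0.e+00 -1.e+00]
```

View pics/c6.png

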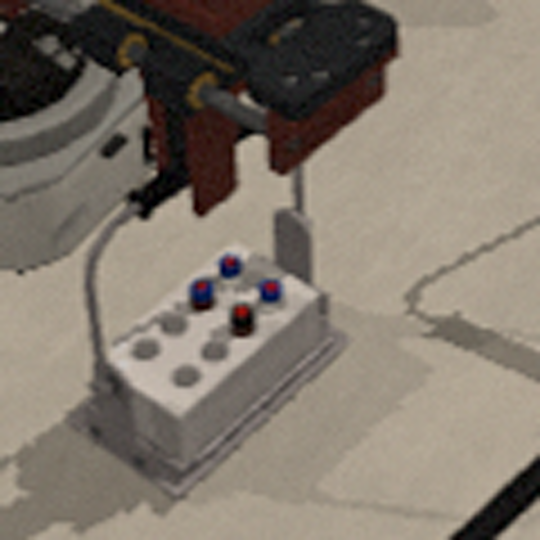

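The bail is upright and gripped at crop (160,190), with the block seated. I'll lift slowly.

Emit:
move_arm(
  rows=[
    [0,0,-0.2,0,5],
    [0,0,-0.3,0,5],
    [0,0,-0.5,0,5],
    [0,0,-0.8,0,5],
    [0,0,-1,0,5],
    [0,0,-1,0,5],
    [0,0,-1,0,5],
    [0,0,-1,0,5],
    [0,0,-1,0,5],
    [0,0,-1,0,5],
  ],
)

```text
t: 17.98
ee_pos: [583.8, 244.2, 211.7]
orientation: [-2.382, -2.048, 0.0]
ft_force: [-0.7, 0.2, -7.3]
width: 11.1
grasp_force: 30.0
```

Emit:
move_arm(
  rows=[
    [0,0,-0.9,0,5],
    [0,0,-0.6,0,5],
    [0,0,-0.4,0,5],
    [0,0,-0.2,0,5],
    [0,0,-0.1,0,5],
    [0,0,0,0,5],
    [0,0,0,0,5],
    [0,0,0,0,5],
    [0,0,0,0,5],
    [0,0,0,0,5],
  ],
)

```text
t: 19.23
ee_pos: [583.9, 244.2, 233.1]
orientation: [2.382, 2.048, 0.0]
ft_force: [0.3, -0.4, -7.9]
width: 11.3
grasp_force: 30.0
```

Emit:
move_arm(
  rows=[
    [0,0,0,0,5],
    [0,0,0,0,5],
    [0,0,0,0,5],
    [0,0,0,0,5],
    [0,0,0,0,5],
    [0,0,0,0,5],
    [0,0,0,0,5],
    [0,0,0,0,5],
    [0,0,0,0,5],
    [0,0,0,0,5],
  ],
)

```text
t: 20.48
ee_pos: [583.9, 244.2, 233.1]
orientation: [-2.382, -2.049, -0.0]
ft_force: [-0.6, 0.1, -7.7]
width: 11.1
grasp_force: 30.0
```

Run:
```python
from h import *
s=optics.get_image("scene")
cv2.imwrite("pics/c7.png",cv2.resize(s[130:290,190:330],None,fx=3.7,fy=3.7,interpolation=cv2.INTER_CUBIC))
togo((584,243.6),-.15,236)
```

```text
t 20.525 pos [583.9 244.2 233.1] togo [-0.06  0.02 -0.29] turn -0.01 w 11.1 gf 30.0 F [ 0.1 -0.4 -7.9] tilt [-0. -0. -1.]
```

View pics/c7.png

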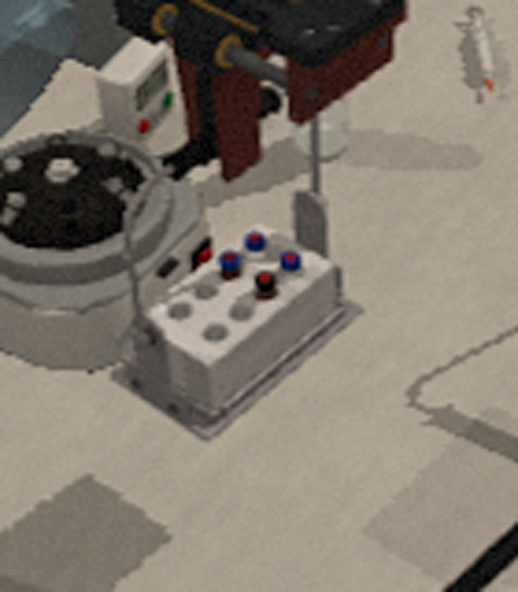

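The carrier hangs level with its shadow well clear at crop (100,540), the vials standing. I'll check numerically for residual swing, then hand in.

Run:
```python
from h import *
from workcell import close_job,get_obs
f=lambda:optics.get_image("scene")[190:255,215:295].astype(np.float32).mean(2)
a=[f() for _ in range(12)]
sh=[np.round(cv2.phaseCorrelate(a[0],b)[0],2).tolist() for b in a]
print(sh)
if np.ptp(np.array(sh),0).max()<.4: print(close_job())
```

```text
[[0.0, 0.0], [-0.02, -0.05], [-0.01, -0.04], [-0.02, -0.05], [-0.04, 0.02], [-0.03, -0.06], [-0.02, -0.04], [-0.05, -0.04], [0.03, -0.09], [-0.03, -0.02], [-0.04, -0.06], [-0.02, -0.04]]
the job is handed in; nothing more can be done
None
```

The block is seated in the steel carrier's pocket with its vials standing, and the carrier was handed in held upright by its grip about 10 cm up, level and still; `close_job` gave no verdict, and I viewed 11 pictures, one over the limit of 10.

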